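# Clear reject biscuits into a pedal-lid scrap caddy

## Task

Clear the two reject biscuits into the scrap caddy: first set the pale stray biscuit in the tipping pan beside the dark one, then press the toe of the pedal right down so that the lid opens fully, tip the pan by its bar up to its stop so that both biscuits drop into the bin, and lower the pan level again under control while the lid is still open. Then ease the pedal's toe back up by pressing slowly on the heel, so that the lid comes down gently and ends fully shut. Move the lid only with the pedal, and leave the other things on the table alone.

Things in the scene. Friction and masses are not known exactly. Their poses are not given: they have to be found in the camera images.
- caddy: Fixed scrap caddy: open white bin 160 (x) x 150 (y) mm, rim 86 mm high, inner floor 10 mm, walls 4 mm, a sloped lip on the pan side; red lid; on its right a grey cover (y -77 to -107, 84 mm high), then the pedal; on its left the tipping pan. Origin at table height under the bin's centre; x points away from the robot (turned up to 0.35 rad), y left to the pan, z up.
- pedal (a joint): Heel-and-toe rocker pedal: 0 = toe up (lid shut), 0.4 rad = toe fully down (lid open). Its level axis runs along the caddy's y through caddy point (-100, -175, 44) mm; green toe pad nearer the robot, black heel pad farther. Stiff and damped, stays where left; about 7 to 10 N pressed slowly straight down on a pad's middle moves it: toe down opens, heel down shuts. Pads move 24 mm in all.
- toe_pad (a point): Middle of the top face of the green toe pad (50 x 50 mm), 60 mm from the pivot. About 64 mm above the table with the lid shut, 40 mm with the lid fully open. Free to press from above.
- heel_pad (a point): Middle of the top face of the black heel pad (50 x 50 mm), 60 mm from the pivot on the bin side. About 40 mm above the table with the lid shut, 64 mm with the lid fully open. The lid comes down 99 mm to the left of this point: turn a wide hand so that it stays clear of the lid.
- lid (a joint): Red lid's angle, = 3.75 x pedal: 0 shut, 1.5 rad fully open, standing at the bin's far rim. Hinge along the caddy's y at (84, 0, 91) mm. Coming down gently means slower than 2 rad/s: heel pad pressed clearly slower than 30 mm/s (15 mm/s is safe).
- lid_panel: The red lid panel, 168 x 152 x 5 mm, carried by the lid hinge; origin on the hinge axis; at lid angle 0 it reaches from there 170 mm towards the robot (its own -x). Open, its top edge stands 260 mm above the table. Not to be touched by the robot.
- pan (a joint): Angle of the aluminium tipping pan: 0 level on its rest, 1.15 rad tipped against its stop. Hinge along the caddy's x through caddy point (0, 87, 94) mm, at the bin's left rim; lifting the outer end tips it towards the bin. Weighs 160 g; falls back if let go when tipped (lower it slower than 2.5 rad/s). Biscuits slide off by about 1.0 rad.
- pan_tray: The tipping pan. Origin on the middle of its hinge axis; its axes are the caddy's when level: y points outward away from the bin, z up. Inside floor 147 mm (x) by 108 mm (y = 0 to 108 mm) at z = 0, that is 94 mm above the table when level; rims 14 mm high on three sides, open towards the bin.
- pan_bar (a point): Middle of the black bar at the pan's outer end, to pinch from above with fingers closing across it: 10 mm thick, lying along the pan's x, 90 mm free between its struts, at (-24, 145, 40) mm in the pan_tray frame (150 mm from the hinge axis), 134 mm above the table when level. The bar may turn in the fingers.
- pan_floor (a point): Centre of the pan's inside floor.
- stray_biscuit: Pale piped reject biscuit on the table to the right of the pedal, about 39 mm across and 23 mm high (firm part about 31 mm across, 16 mm high), 12 g. Origin under its centre, the firm part's middle lies 2 mm to its own -x.
- pan_biscuit: Dark piped reject biscuit of the same size lying in the far half of the pan (pan x about +40 mm), origin under its centre. The near half of the pan is free.
- good_biscuit: Dark good biscuit on the shallow grey tasting tray at the back left; leave it alone.
- sample_jar: Small biscuit can with a black lid, 60 mm across, 67 mm high, in front of the caddy; origin under its centre; leave it alone.
- clear_tape: Roll of clear tape lying flat, 88 mm across, 25 mm high, in front of the caddy; origin under its centre; leave it alone.

How it is judged (in metres and radians):
On the way, in this order (a step that is already met when the one before it is completed fails the run):
1. the stray biscuit lies in the pan, let go, the pan level (x of stray_biscuit in the frame of pan_tray between -0.073 and 0.073 m and y of stray_biscuit in the frame of pan_tray between 0 and 0.11 m and z of stray_biscuit in the frame of pan_tray between -0.005 and 0.04 m and x of pan_biscuit in the frame of pan_tray between -0.073 and 0.073 m and y of pan_biscuit in the frame of pan_tray between 0 and 0.11 m and z of pan_biscuit in the frame of pan_tray between -0.005 and 0.04 m and value of joint pan below 0.08 rad and contact force between the fingers and stray_biscuit below 0.05 N and linear speed of stray_biscuit below 0.05 m/s), for 0.2 s.
2. the pedal is pressed and the lid stands open (over 1.3 rad) (value of joint lid above 1.3 rad), for 0.2 s.
3. the pan is tipped over 1.0 rad with the lid open (value of joint pan above 1 rad and value of joint lid above 1.2 rad), for 0.2 s.
4. the pan is level again (under 0.08 rad), both biscuits in the bin, the lid still open (x of stray_biscuit in the frame of caddy between -0.08 and 0.08 m and y of stray_biscuit in the frame of caddy between -0.075 and 0.075 m and z of stray_biscuit in the frame of caddy between 0 and 0.07 m and x of pan_biscuit in the frame of caddy between -0.08 and 0.08 m and y of pan_biscuit in the frame of caddy between -0.075 and 0.075 m and z of pan_biscuit in the frame of caddy between 0 and 0.07 m and value of joint pan below 0.08 rad and value of joint lid above 1.2 rad), for 0.2 s.
At the end, for the whole second after the job is handed in: Both reject biscuits lie at rest inside the bin, the lid is shut (under 0.08 rad) with the pedal's toe up (under 0.025 rad), and the pan is level (under 0.08 rad) (x of stray_biscuit in the frame of caddy between -0.08 and 0.08 m and y of stray_biscuit in the frame of caddy between -0.075 and 0.075 m and z of stray_biscuit in the frame of caddy between 0 and 0.07 m and x of pan_biscuit in the frame of caddy between -0.08 and 0.08 m and y of pan_biscuit in the frame of caddy between -0.075 and 0.075 m and z of pan_biscuit in the frame of caddy between 0 and 0.07 m and value of joint each of lid, pan below 0.08 rad and value of joint pedal below 0.025 rad and linear speed of each of stray_biscuit, pan_biscuit below 0.03 m/s); the robot touches nothing.
It fails at once if the lid slams: it closes faster than 2 rad/s (velocity of joint lid below -2 rad/s).
It fails at once if the pan is dropped: it falls faster than 2.5 rad/s (velocity of joint pan below -2.5 rad/s).
It fails at once if the robot pushes on the lid itself (over 1 N) (contact force between any of the fingers, the arm and lid_panel above 1 N).
It fails at once if the good biscuit, the sample jar or the tape roll is moved more than 20 mm (distance of any of good_biscuit, sample_jar, clear_tape from where it was at the start of the episode above 0.02 m).
It also fails if it takes over 72 s, if anything falls off the work surface, if the arm or the gripper's body presses on something with over 40 N, if the wrist force passes 120 N, or if a joint passes its speed limit or range.

## Robot

A 6-joint arm with a two-finger parallel gripper is mounted at the origin on a cart in front of the work surface, level with it; the furniture and walls round the work are solid. World frame = base frame: x ahead of the robot, y to its left, z up, the work surface at z = 0. Lengths are in mm, angles in rad, forces in N, time in s.
With the tool pointing down it reaches from about 375 to 925 mm from the base axis. Payload 5.7 kg.
Tool frame: the origin (TCP) lies midway between the tips of the shut fingers; the grasp point (between the pads) lies 19 mm behind it; z points along the fingers, y is the line along which they close (so a half turn about z gives the same grasp; the last joint's range is limited). The gripper opens to 88 mm and grips with 3 to 60 N. Pads are 20 mm wide; open, the fingers measure 115 mm over their backs; the gripper's body (75 mm by 178 mm) begins 61 mm behind the grasp point.
Start: joints at [-1.303, 0.359, 1.51, -0, 1.272, -0.115], TCP at [224.094, -556.546, 222.623] pointing down, gripper open.
Joint ranges: [-2.97, 2.97], [-1.01, 2.36], [0.21, 2.38], [-0.96, 4.11], [0.2, 2.71], [-2.98, 2.98]. Speed limits (rad/s): [2.39, 2.39, 3.14, 3.14, 3.14, 3.14].

## Interface

Orientations are given as a unit quaternion [w, x, y, z].
In Python, from cell import bot, read_camera, camera_params, close_job, observe gives the robot as it stands (bot), with the cameras as plain functions, the job as plain functions and the readings as plain functions.
- The arm moves only by the tool drive_effector, called after ">>>" as name(argument=value, ...) on one line, values as JSON. Schema: {"type":"object","properties":{"rows":{"type":"array","items":{"type":"array","items":{"type":"array","items":{"type":"number"},"minItems":7,"maxItems":7},"minItems":1,"maxItems":12},"minItems":1,"maxItems":1},"only":{"type":"string"},"quiet":{"type":"boolean"},"lines":{"type":"string"}},"required":["rows"],"additionalProperties":false}. rows is a list that holds a single list of rows (three levels of brackets), with 1 to 12 rows, each of 7 numbers: the finger opening in mm, then dx, dy, dz in shares of the most that a row can go, 1 being 50 mm, then a rotation vector rx, ry, rz in shares of pi/2 rad (1.0 is pi/2 rad); each row shifts and turns the commanded pose from where the row before left it, along the tool's axes as they then stand; what a row does not reach is not made up. A row lasts 1/10 s, in which the tool goes at most 50 mm and 0.15 rad, less where a joint would pass 70% of its speed; a pose out of reach is approached as far as the arm can. The fingers move at their own pace and stop on an object; the grip force is fixed at half the most. Time passes only in rows, so rows that do not move let the fingers close. The tool returns the time, the measured TCP pose, the force, the opening and the grip force at its end. only (a regular expression) keeps the lines of the reply that match it, lines (a string "A,B") keeps lines A to B, and quiet returns only ok. Shift and turn numbers lie between -1 and 1, and a call with a number outside is refused. Input that does not fit is refused with a message, and nothing moves.
- observe(): the state, without advancing time (a new reading comes with each control period).
- read_camera(name): name is "scene" or "top" or "wrist"; returns the picture (384x512x3 uint8, blue, green, red); there is no depth.
- camera_params(name): a dict with "mtx" (3x3 intrinsics, pixels), "k1" (the pictures are not rectified: a ray, as slopes to the right and down, at radius r is drawn at 1 + k1 r^2 times it, then the intrinsics apply), "T" (4x4, takes a point from camera to world coordinates). Camera axes: x right, y down, z forward; pixel columns grow to the right and rows downward; lengths in mm; the calibration is good to about 2 mm. A picture is of the moment at which its call begins: read the wrist's pose just before it. camera_params takes no time and is no camera call; for the wrist camera it gives the pose at the moment of the call.
- close_job(): hands the job in; it is judged then, once.
The state is a dict: "time_s": time; "joints": joint angles; "qd": joint speeds; "joint_efforts": joint torques, N m; "ee_pos": TCP position; "tool_rot": TCP orientation; "contact_force": force on the tool from outside, world axes, zero at the start; "ft_torque": the same for the moment, N m; "gripper_width": finger opening in mm; "grasp_force": force on a finger pad.
Only numpy, scipy, OpenCV 4.12 (cv2) and the standard library are available. Lean on these libraries where they do the work, as an engineer would, in place of code of your own. Each camera call takes 0.05 s, during which the arm holds its last target. There are 200 camera calls.

## Working session

There is one attempt and no reset: what is moved stays moved. The work goes in short steps, Python scripts to look and compute and a tool call to move; the robot and the scene stay as the last step left them, time stands still between calls to the robot, and variables do not carry over. Pictures are saved under pics/ and viewed, at most 10 in all, crops included, and the job is handed in when it is done.

```bash
ls; mkdir -p pics
```

Run:
```python
from cell import bot, read_camera, camera_params, close_job, observe
import cv2
o=observe();print(o)
for n in("scene","top"):
    cv2.imwrite(f"pics/{n}0.png",read_camera(n));p=camera_params(n);print(n,p)
```

```text
cell.py
pics
{'time_s': 0.0, 'joints': array([-1.30306620e+00,  3.59489746e-01,  1.51145929e+00, -1.12397908e-05,
        1.27250484e+00, -1.15090057e-01]), 'qd': array([ 8.56261602e-04,  4.07267319e-04,  6.46419753e-04,  6.95005032e-04,
       -3.84521870e-05, -2.11247341e-03]), 'joint_efforts': array([-1.36452898e-03, -5.15384424e+01, -2.70726764e+01,  6.73049991e-02,
        3.51651851e-02, -1.51246641e-04]), 'ee_pos': array([ 223.92756475, -555.87908937,  221.80847401]), 'tool_rot': array([-9.27490567e-04,  9.81736210e-01,  1.90244968e-01, -7.63097312e-05]), 'contact_force': array([ 0.69801762, -1.07769178, -0.52984959]), 'ft_torque': array([0.00206797, 0.03095641, 0.00654543]), 'grasp_force': 0.0, 'gripper_width': 88.04944462116589}
scene {'mtx': array([[366.0733972 ,   0.        , 259.79862297],
       [  0.        , 366.0733972 , 189.38461054],
       [  0.        ,   0.        ,   1.        ]]), 'k1': -0.02643478407328186, 'T': array([[ 7.51807261e-01, -3.30122669e-01,  5.70793190e-01,
        -9.29032355e+01],
       [-6.59061214e-01, -3.49174068e-01,  6.66119949e-01,
        -7.30696127e+02],
       [-2.05951151e-02, -8.76981467e-01, -4.80082647e-01,
         6.55805230e+02],
       [ 0.00000000e+00,  0.00000000e+00,  0.00000000e+00,
         1.00000000e+00]])}
top {'mtx': array([[437.4011527 ,   0.        , 254.67223991],
       [  0.        , 437.4011527 , 194.52034246],
       [  0.        ,   0.        ,   1.        ]]), 'k1': 0.040707261425141104, 'T': array([[-1.69699610e-02, -9.86145331e-01,  1.65013356e-01,
         3.50815850e+02],
       [-9.99780526e-01,  1.87637634e-02,  9.31779793e-03,
         1.14997730e+01],
       [-1.22849745e-02, -1.64819017e-01, -9.86247317e-01,
         1.28172940e+03],
       [ 0.00000000e+00,  0.00000000e+00,  0.00000000e+00,
         1.00000000e+00]])}
```

View pics/scene0.png

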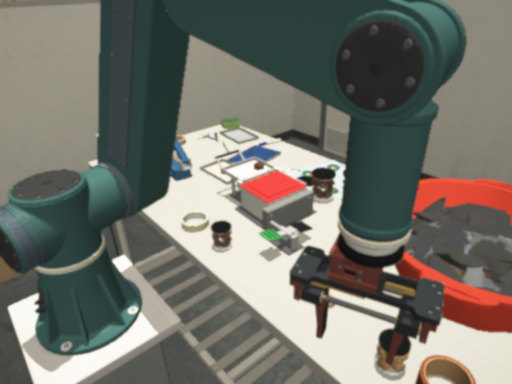

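View pics/top0.png

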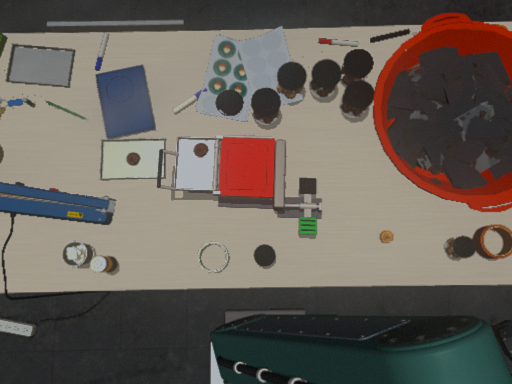

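Scene: arm at the right, with the caddy (red lid) mid-table. Top view: stray biscuit (387,237), green toe pad (308,227), black heel pad (308,186), red lid centred (247,167), pan (195,165) with the dark biscuit at (201,150), bar about (162,168), jar (264,256), tape (214,257).

Create h.py:
```python
import numpy as np, cv2
from cell import bot, read_camera, camera_params, close_job, observe
from scipy.spatial.transform import Rotation as R
def ray(p,uv):
    K=p["mtx"]; d=np.array([(uv[0]-K[0,2])/K[0,0],(uv[1]-K[1,2])/K[1,1]]); s=d.copy()
    for _ in range(20): s=d/(1+p["k1"]*(s@s))
    return p["T"][:3,3], p["T"][:3,:3]@np.array([s[0],s[1],1])
def onz(p,uv,z):
    o,d=ray(p,uv); return o+d*(z-o[2])/d[2]
def tri(*obs):
    A=np.zeros((3,3));b=np.zeros(3);L=[]
    for p,uv in obs:
        o,d=ray(p,uv);d=d/np.linalg.norm(d);M=np.eye(3)-np.outer(d,d);A+=M;b+=M@o;L.append((M,o))
    x=np.linalg.solve(A,b); return x,[np.linalg.norm(M@(x-o)) for M,o in L]
def proj(p,X):
    c=np.linalg.inv(p["T"])@np.r_[X,1];s=c[:2]/c[2];s=s*(1+p["k1"]*(s@s));return p["mtx"][:2,:2]@s+p["mtx"][:2,2]
def blob(im,lo,hi,box):
    h=cv2.cvtColor(im,cv2.COLOR_BGR2HSV);m=cv2.inRange(h,np.array(lo),np.array(hi));k=np.zeros_like(m);x0,y0,x1,y1=box;k[y0:y1,x0:x1]=m[y0:y1,x0:x1]
    cs,_=cv2.findContours(k,cv2.RETR_EXTERNAL,cv2.CHAIN_APPROX_NONE);return max(cs,key=cv2.contourArea)
def w2t(d,o=None): # world vector -> tool axes
    q=(o or observe())["tool_rot"];return R.from_quat(np.r_[q[1:],q[0]]).inv().apply(d)
```

Run:
```python
from h import *
np.set_printoptions(precision=1,suppress=True)
t=cv2.imread("pics/top0.png");s=cv2.imread("pics/scene0.png");pt=camera_params("top");ps=camera_params("scene")
c=blob(t,(0,150,100),(8,255,255),(200,120,290,210))
b=cv2.boxPoints(cv2.minAreaRect(c));print("lid px",b);P=np.array([onz(pt,x,93) for x in b]);print(P);print("ctr",P.mean(0))
e=[P[(i+1)%4]-P[i] for i in range(4)];print([(np.linalg.norm(v),np.arctan2(v[1],v[0])) for v in e])
def cen(c):
    return np.array(cv2.minAreaRect(c)[0])
g=cen(blob(t,(45,120,60),(75,255,255),(290,210,325,245)));g2=cen(blob(s,(45,100,60),(80,255,255),(250,220,295,255)))
print("toe",g,g2,tri((pt,g),(ps,g2)),onz(pt,g,64))
st=cen(blob(t,(5,60,80),(25,255,255),(375,225,400,250)));print("stray",st,onz(pt,st,10))
print("heel",onz(pt,(308,186),40),"bar",onz(pt,(162,168),134),"panb",onz(pt,(201,150),104),"jar",onz(pt,(264,256),67),"tape",onz(pt,(214,257),20))
```

```text
lid px [[218.5 195.3]
 [220.2 137.1]
 [274.7 138.7]
 [272.9 196.9]]
[[549.6 122.4  93. ]
 [715.7 117.   93. ]
 [707.8 -36.2  93. ]
 [542.2 -27.4  93. ]]
ctr [628.8  43.9  93. ]
[(np.float64(166.1821769968452), np.float64(-0.032800646709756485)), (np.float64(153.32759558084575), np.float64(-1.6217257645906136)), (np.float64(165.830570731847), np.float64(3.088938608286677)), (np.float64(150.0294371556319), np.float64(1.522030102723299))]
toe [307.5 225. ] [270.9 234.4] (array([ 465.5, -122.5,   62. ]), [np.float64(0.5881491069683398), np.float64(0.5881491069682695)]) [ 465.7 -122.6   64. ]
stray [386. 236.] [ 435.3 -352.6   10. ]
heel [ 580.5 -130.8   40. ] bar [619.9 270.3 134. ] panb [676.1 169.6 104. ] jar [382.3   0.3  67. ] tape [383.2 142.7  20. ]
```

The manual's scale: shifts go in shares of 50 mm and turns go in shares of pi/2 rad. Converting my numbers, 45 mm is 0.9, -18.3 mm is -0.366, 0.143 rad / 1.5708 = 0.091.

>>> drive_effector(rows=[[[88,0.9,-0.366,0,0,0,0],[88,0.9,-0.366,0,0,0,0],[88,0.9,-0.366,0,0,0,0],[88,0.9,-0.366,0,0,0,0],[88,0.9,-0.366,0,0,0,0],[88,0.9,-0.366,0,0,0,0],[88,0,0,0.2,0,0,0.091],[88,0,0,0.2,0,0,0.091],[88,0,0,0,0,0,0.091],[88,0,0,0,0,0,0]]])

```text
time_s: 1.1
ee_pos: [433.3, -353.2, 201.9]
tool_rot: [-0.001, 1.0, -0.023, -0.001]
contact_force: [0.4, 0.4, -0.4]
gripper_width: 88.1
grasp_force: 0.0
```

Run:
```python
from h import *
np.set_printoptions(precision=1,suppress=True)
o=observe();p=camera_params("wrist");im=read_camera("wrist");cv2.imwrite("pics/w1.png",im)
np.save("w1T.npy",p["T"]);print(o["ee_pos"],R.from_quat(np.roll(o["tool_rot"],-1)).as_matrix(),p,proj(p,[435,-352,10]))
```

```text
[ 433.3 -353.2  201.9] [[ 1. -0. -0.]
 [-0. -1.  0.]
 [-0. -0. -1.]] {'mtx': array([[284.3,   0. , 251.3],
       [  0. , 284.3, 189.1],
       [  0. ,   0. ,   1. ]]), 'k1': -0.017185832532044514, 'T': array([[  -0. ,   -1. ,   -0.3,  501.6],
       [  -1. ,    0. ,    0. , -358.4],
       [  -0. ,    0.3,   -1. ,  362.9],
       [   0. ,    0. ,    0. ,    1. ]])} [249.1 169.9]
```

View pics/w1.png

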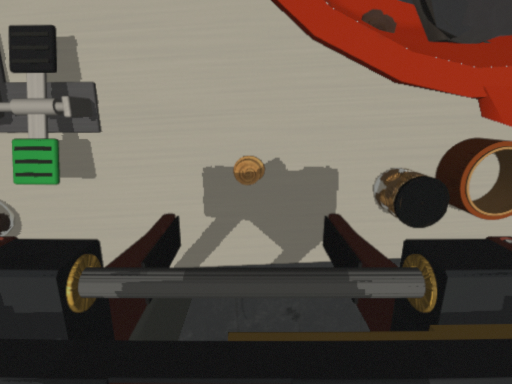

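Wrist view: stray at (249,170), green toe pad at (36,161), heel pad at (33,49), all where predicted.

Run:
```python
from h import *
np.set_printoptions(precision=1,suppress=True)
t=cv2.imread("pics/top0.png");w=cv2.imread("pics/w1.png");s=cv2.imread("pics/scene0.png");pt=camera_params("top");pw=camera_params("wrist");ps=camera_params("scene");pw["T"]=np.load("w1T.npy")
cen=lambda c:np.array(cv2.minAreaRect(c)[0])
a=cen(blob(t,(5,60,80),(25,255,255),(375,225,400,250)));c=blob(w,(5,90,60),(25,255,255),(225,145,275,195));b=cen(c)
print("stray",a,b,cv2.minAreaRect(c),tri((pt,a),(pw,b)),onz(pw,b,10))
g=cen(blob(t,(45,120,60),(75,255,255),(290,210,325,245)));gw=cen(blob(w,(45,120,60),(75,255,255),(0,130,70,195)));gs=cen(blob(s,(45,100,60),(80,255,255),(250,220,295,255)))
print("toe",tri((pt,g),(ps,gs),(pw,gw)))
k=cen(blob(w,(0,0,0),(180,255,60),(5,20,60,73)));print("heel",k,onz(pw,k,40))
```

```text
stray [386. 236.] [248.3 169.8] ((248.25003051757812, 169.75001525878906), (28.284271240234375, 30.405588150024414), 45.0) (array([ 435.5, -351.3,   13.4]), [np.float64(0.5284436713261331), np.float64(0.5284436713261746)]) [ 435.3 -350.9   10. ]
toe (array([ 465.6, -122.5,   61.8]), [np.float64(0.5315195988980091), np.float64(0.6584339301628671), np.float64(0.1518460091461163)])
heel [32.5 49. ] [ 581.2 -130.6   40. ]
```

Scaled: 45 mm is 0.9, 35 mm is 0.7.

>>> drive_effector(rows=[[[88,0.04,-0.04,0.9,0,0,0],[88,0,0,0.9,0,0,0],[88,0,0,0.9,0,0,0],[88,0,0,0.7,0,0,0],[88,0,0,0.36,0,0,0],[88,0,0,0.18,0,0,0],[25,0,0,0,0,0,0],[25,0,0,0,0,0,0],[25,0,0,0,0,0,0],[25,0,0,0,0,0,0],[25,0,0,0,0,0,0],[25,0,0,0,0,0,0]]])

```text
time_s: 2.35
ee_pos: [435.8, -352.1, 6.2]
tool_rot: [0.0, 1.0, -0.023, 0.0]
contact_force: [-0.4, 0.7, -0.3]
gripper_width: 43.4
grasp_force: 0.0
```

Scaled: 3 mm is 0.06.

>>> drive_effector(rows=[[[20,0,0,0.06,0,0,0],[20,0,0,0,0,0,0],[20,0,0,0,0,0,0],[20,0,0,0,0,0,0],[20,0,0,0,0,0,0]]])

```text
time_s: 2.85
ee_pos: [435.6, -351.9, 2.6]
tool_rot: [-0.0, 1.0, -0.023, -0.0]
contact_force: [0.5, -0.1, -0.2]
gripper_width: 29.0
grasp_force: 29.9
```

Scaled: -49 mm is -0.98, -48 mm is -0.96.

>>> drive_effector(rows=[[[20,0,0,-0.3,0,0,0],[20,0,0,-0.8,0,0,0],[20,0,0,-0.98,0,0,0],[20,0,0,-0.98,0,0,0],[20,0,0,-0.98,0,0,0],[20,0.24,-0.64,-0.68,0,0,0],[20,0.24,-0.96,0,0,0,0],[20,0.24,-0.96,0,0,0,0],[20,0.24,-0.96,0,0,0,0],[20,0.24,-0.96,0,0,0,0],[20,0.24,-0.96,0,0,0,0],[20,0.24,-0.96,0,0,0,0]]])

```text
time_s: 4.05
ee_pos: [534.4, -34.2, 238.8]
tool_rot: [-0.0, 1.0, -0.023, 0.0]
contact_force: [0.4, -0.2, 0.9]
gripper_width: 29.3
grasp_force: 29.9
```

>>> drive_effector(rows=[[[20,0.24,-0.96,0,0,0,0],[20,0.24,-0.96,0,0,0,0],[20,0.24,-0.96,0,0,0,0],[20,0.24,-0.96,0,0,0,0],[20,0,-0.4,0,0,0,0],[20,0,0,0,0,0,0]]])

```text
time_s: 4.65
ee_pos: [591.9, 176.5, 238.3]
tool_rot: [-0.0, 1.0, -0.021, -0.0]
contact_force: [-0.1, 0.3, -0.1]
gripper_width: 29.3
grasp_force: 29.9
```

Run:
```python
from h import *
np.set_printoptions(precision=1,suppress=True)
o=observe();p=camera_params("wrist");im=read_camera("wrist");cv2.imwrite("pics/w2.png",im)
np.save("w2T.npy",p["T"]);print(o["ee_pos"],p["T"][:3,3])
```

```text
[591.9 176.5 238.3] [660.1 171.6 399.3]
```

View pics/w2.png

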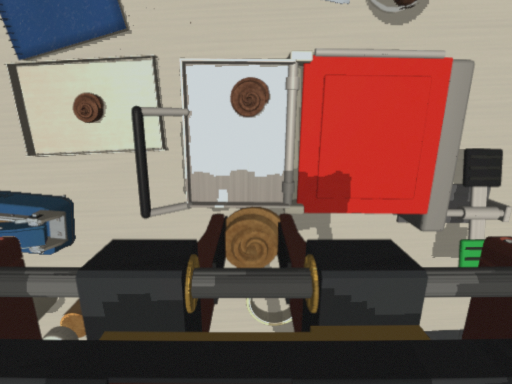

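Wrist view: bar from (137,110) to (146,215), dark biscuit (250,97), lid corners (300,57),(446,57),(435,214),(299,213), pan floor from (187,64) to (293,207); the held stray is seen at (253,240).

Run:
```python
from h import *
np.set_printoptions(precision=1,suppress=True)
pt=camera_params("top");pw=camera_params("wrist");pw["T"]=np.load("w2T.npy");w=cv2.imread("pics/w2.png");t=cv2.imread("pics/top0.png")
for a in((137,110),(146,215),(142,162)):print("bar",onz(pw,a,134))
c=blob(w,(0,150,100),(8,255,255),(290,30,460,230));b=cv2.boxPoints(cv2.minAreaRect(c));P=np.array([onz(pw,x,93.5) for x in b]);print(P,P.mean(0),[np.arctan2(*(P[(i+1)%4]-P[i])[[1,0]]) for i in range(4)])
B=cv2.minAreaRect(blob(t,(0,0,0),(180,255,70),(155,140,166,195)));C=cv2.minAreaRect(blob(w,(0,0,0),(180,255,50),(128,100,152,222)))
print(B,C,"bar tri",tri((pt,B[0]),(pw,C[0])))
D=cv2.minAreaRect(blob(t,(0,50,0),(20,255,110),(190,140,212,160)));E=cv2.minAreaRect(blob(w,(0,50,0),(20,255,150),(225,70,275,125)));print(D,E,"dark",tri((pt,D[0]),(pw,E[0])))
H=cv2.minAreaRect(blob(w,(0,0,0),(180,255,60),(455,140,505,186)));print("heel",H,onz(pw,H[0],40))
th=-.05;o=np.array([629.5,44])
for n,v in dict(bar=(-24,232,134),floor=(0,141,94),place=(-30,141,94),toe=(-157,-175,64)).items():
    print(n,o+np.array([[np.cos(th),-np.sin(th)],[np.sin(th),np.cos(th)]])@v[:2])
for u in((187,64),(293,64),(187,207),(293,207)):print("floor",onz(pw,u,100))
```

```text
bar [669.5 274.9 134. ]
bar [569.3 280.2 134. ]
bar [622.1 276.8 134. ]
[[552.2 125.5  93.5]
 [718.9 118.4  93.5]
 [707.9 -31.7  93.5]
 [537.4 -46.6  93.5]] [629.1  41.4  93.5] [np.float64(-0.04233534632971011), np.float64(-1.6440154827261835), np.float64(-3.054879637890988), np.float64(1.48480576457418)]
((159.7132110595703, 168.5152130126953), (2.921128988265991, 37.119712829589844), 4.085616588592529) ((141.3046875, 161.88816833496094), (110.62294006347656, 9.56492805480957), 85.10090637207031) bar tri (array([620.8, 279.2, 126.7]), [np.float64(1.1597497628248903), np.float64(1.159749762824939)])
((200.25003051757812, 149.25001525878906), (12.020814895629883, 12.727920532226562), 45.0) ((249.5, 97.0), (38.0, 37.0), 90.0) dark (array([678.3, 172.4, 102.8]), [np.float64(0.643723202613589), np.float64(0.6437232026134869)])
heel ((479.5, 167.0), (36.0, 43.0), 90.0) [ 583.8 -120.1   40. ]
bar [617.1 276.9]
floor [636.5 184.8]
place [606.6 186.3]
toe [ 463.9 -122.9]
floor [711.8 232.8 100. ]
floor [707.2 129.  100. ]
floor [565.1 247.3 100. ]
floor [560.1 130.1 100. ]
```

Scaled: 40 mm is 0.8, 30 mm is 0.6.

>>> drive_effector(rows=[[[20,0.3,-0.2,0,0,0,0],[20,0,0,0.8,0,0,0],[20,0,0,0.8,0,0,0],[20,0,0,0.6,0,0,0],[20,0,0,0.3,0,0,0],[20,0,0,0.18,0,0,0],[20,0,0,0.08,0,0,0],[20,0,0,0,0,0,0]]])

```text
time_s: 5.5
ee_pos: [607.7, 182.0, 101.0]
tool_rot: [0.0, 1.0, -0.023, 0.0]
contact_force: [0.3, 0.3, -0.6]
gripper_width: 29.4
grasp_force: 29.9
```

Scaled: 2 mm is 0.04, 1 mm is 0.02.

>>> drive_effector(rows=[[[20,0,0,0.04,0,0,0],[20,0,0,0.02,0,0,0],[20,0,0,0,0,0,0]]])

```text
time_s: 5.8
ee_pos: [607.8, 182.8, 98.3]
tool_rot: [-0.0, 1.0, -0.023, 0.0]
contact_force: [0.2, 0.4, -0.7]
gripper_width: 29.2
grasp_force: 29.9
```

>>> drive_effector(rows=[[[40,0,0,0,0,0,0],[50,0,0,0,0,0,0],[50,0,0,0,0,0,0],[50,0,0,0,0,0,0],[50,0,0,-0.2,0,0,0],[50,0,0,-0.6,0,0,0],[50,0,0,-0.9,0,0,0],[50,0,0,-0.9,0,0,0],[50,-0.3,0,-0.4,0,0,0],[50,0,0,0,0,0,0]]])

```text
time_s: 6.8
ee_pos: [593.7, 184.0, 252.6]
tool_rot: [-0.001, 1.0, -0.023, 0.003]
contact_force: [-0.1, -0.6, 0.3]
gripper_width: 50.0
grasp_force: 0.0
```

Run:
```python
from h import *
np.set_printoptions(precision=1,suppress=True)
o=observe();p=camera_params("wrist");im=read_camera("wrist");cv2.imwrite("pics/w3.png",im)
np.save("w3T.npy",p["T"]);print(o["ee_pos"],p["T"][:3,3])
```

```text
[593.7 184.  252.6] [660.7 178.8 414.1]
```

View pics/w3.png

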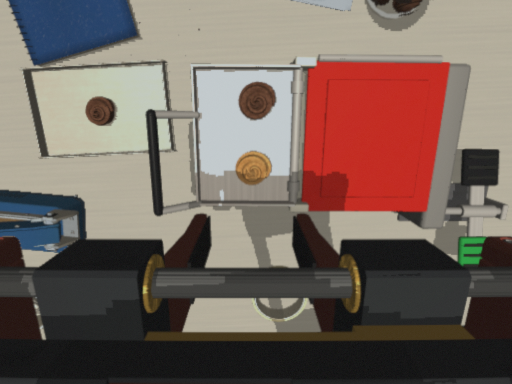

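Both biscuits sit in the pan: stray at (254,168), dark at (257,101). Next the toe.

Scaled: 45 mm is 0.9, 44.6 mm is 0.892.

>>> drive_effector(rows=[[[0,-0.328,0.892,0,0,0,0],[0,-0.328,0.892,0,0,0,0],[0,-0.328,0.892,0,0,0,0],[0,-0.328,0.892,0,0,0,0],[0,-0.328,0.892,0,0,0,0],[0,-0.328,0.892,0,0,0,0],[0,-0.328,0.892,0,0,0,0],[0,0,0,0.9,0,0,0],[0,0,0,0.9,0,0,0],[0,0,0,0.9,0,0,0],[0,0,0,0.5,0,0,0],[0,0,0,0,0,0,0]]])

```text
time_s: 8.05
ee_pos: [459.4, -121.7, 83.4]
tool_rot: [-0.002, 1.0, -0.023, -0.005]
contact_force: [-0.2, -0.1, -0.3]
gripper_width: 0.5
grasp_force: 0.0
```

Run:
```python
from h import *
o=observe();print(o["ee_pos"],w2t(np.array([465.5,-122.5,62])-o["ee_pos"],o))
```

```text
[ 459.43127927 -121.74712661   83.40740196] [ 6.29854237  0.54529923 21.34722607]
```

Scaled: 10 mm is 0.2, 6 mm is 0.12.

>>> drive_effector(rows=[[[0,0.12,0,0.2,0,0,0],[0,0,0,0.12,0,0,0],[0,0,0,0.08,0,0,0],[0,0,0,0.06,0,0,0],[0,0,0,0.06,0,0,0],[0,0,0,0.06,0,0,0],[0,0,0,0.06,0,0,0],[0,0,0,0.06,0,0,0],[0,0,0,0.06,0,0,0],[0,0,0,0.04,0,0,0],[0,0,0,0,0,0,0]]])

```text
time_s: 9.15
ee_pos: [467.2, -123.2, 48.0]
tool_rot: [-0.0, 1.0, -0.023, -0.002]
contact_force: [-4.9, -0.5, 5.6]
gripper_width: 0.2
grasp_force: 2.9
```

Scaled: 3 mm is 0.06.

>>> drive_effector(rows=[[[0,0,0,0.06,0,0,0],[0,0,0,0.06,0,0,0],[0,0,0,0.06,0,0,0],[0,0,0,0.06,0,0,0],[0,0,0,0,0,0,0],[0,0,0,0,0,0,0]]])

```text
time_s: 9.75
ee_pos: [467.4, -123.3, 41.4]
tool_rot: [0.0, 1.0, -0.022, -0.001]
contact_force: [-22.2, 3.5, 77.9]
gripper_width: 0.7
grasp_force: 40.8
```

Run:
```python
from h import *
im=read_camera("top");cv2.imwrite("pics/t2.png",cv2.resize(im[90:290,100:400],None,fx=2.5,fy=2.5))
```

```text
(no output)
```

View pics/t2.png

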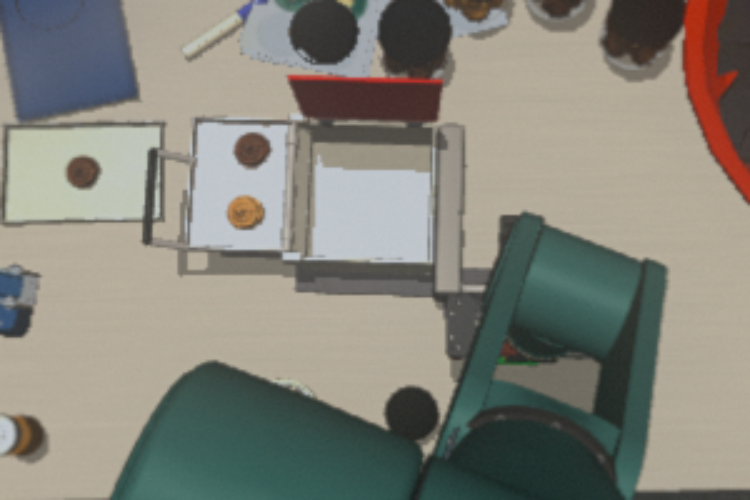

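Lid fully open (red strip standing at the far rim), biscuits still in the pan. Now the bar.

Scaled: -45 mm is -0.9, -40 mm is -0.8.

>>> drive_effector(rows=[[[0,0,0,-0.1,0,0,0],[0,0,0,-0.4,0,0,0],[20,0,0,-0.8,0,0,0],[40,0,0,-0.9,0,0,0],[40,0,0,-0.9,0,0,0],[40,0.3,-0.9,0,0,0,0],[40,0.3,-0.9,0,0,0,0],[40,0.3,-0.9,0,0,0,0],[40,0.3,-0.9,0,0,0,0],[40,0.3,-0.9,0,0,0,0],[40,0.3,-0.9,0,0,0,0],[40,0.3,-0.9,0,0,0,0]]])

```text
time_s: 11.0
ee_pos: [589.3, 188.4, 191.4]
tool_rot: [-0.0, 1.0, -0.023, 0.001]
contact_force: [0.9, -0.2, 0.1]
gripper_width: 40.0
grasp_force: 0.0
```

>>> drive_effector(rows=[[[40,0.3,-0.9,0,0,0,0],[40,0.3,-0.9,0,0,0,0],[40,0,0,0,0,0,0],[40,0,0,0,0,0,0]]])

```text
time_s: 11.4
ee_pos: [622.7, 275.7, 190.6]
tool_rot: [0.0, 1.0, -0.022, -0.0]
contact_force: [-0.1, 1.5, 0.5]
gripper_width: 39.8
grasp_force: 0.0
```

Run:
```python
from h import *
np.set_printoptions(precision=1,suppress=True)
o=observe();p=camera_params("wrist");im=read_camera("wrist");cv2.imwrite("pics/w4.png",im)
np.save("w4T.npy",p["T"]);print(o["ee_pos"],p["T"][:3,3],proj(p,[621,277,134]), w2t(np.array([621,277.5,115])-o["ee_pos"],o))
```

```text
[622.7 275.7 190.6] [690.9 271.  351.7] [247.7 205.6] [-1.8 -1.7 75.6]
```

View pics/w4.png

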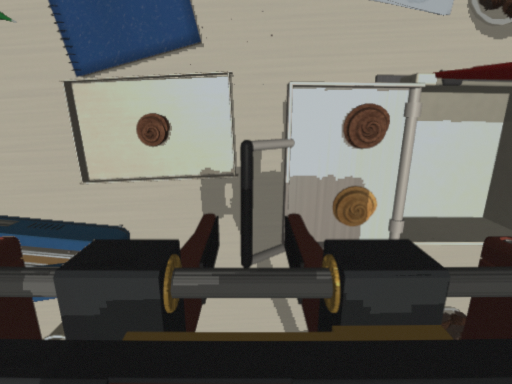

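Bar runs (247,146)–(248,262), middle about (247.5,204), centred between the fingers as predicted; quick height check follows.

Run:
```python
from h import *
p=camera_params("wrist");a=dict(p,T=np.load("w2T.npy"));b=dict(p,T=np.load("w4T.npy"))
print(tri((a,(141.3,161.9)),(b,(247.5,204))))
```

```text
(array([622.48789141, 277.08432307, 134.84339694]), [np.float64(0.10447879426018437), np.float64(0.10447879426016686)])
```

>>> drive_effector(rows=[[[40,0,-0.02,0.6,0,0,0],[40,0,0,0.6,0,0,0],[40,0,0,0.2,0,0,0],[40,0,0,0.1,0,0,0],[0,0,0,0,0,0,0],[0,0,0,0,0,0,0],[0,0,0,0,0,0,0],[0,0,0,0,0,0,0],[0,0,0,0,0,0,0],[0,0,0,0,0,0,0]]])

```text
time_s: 12.45
ee_pos: [624.1, 279.5, 117.5]
tool_rot: [-0.003, 1.0, -0.023, 0.002]
contact_force: [-0.9, 8.9, 2.4]
gripper_width: 8.9
grasp_force: 30.0
```

Scaled: -7.2 mm is -0.144, -6.6 mm is -0.132.

>>> drive_effector(rows=[[[0,0,0.046,-0.144,0,0,0],[0,0,0.048,-0.142,0,0,0],[0,0,0.06,-0.138,0,0,0],[0,0,0.062,-0.136,0,0,0],[0,0,0.074,-0.132,0,0,0],[0,0,0.076,-0.13,0,0,0],[0,0,0.086,-0.124,0,0,0],[0,0,0.088,-0.12,0,0,0],[0,0,0.1,-0.114,0,0,0],[0,0,0.1,-0.112,0,0,0],[0,0,0.11,-0.104,0,0,0],[0,0,0.11,-0.102,0,0,0]]])

```text
time_s: 13.65
ee_pos: [621.7, 232.5, 193.9]
tool_rot: [-0.004, 1.0, -0.023, 0.002]
contact_force: [-2.5, 11.0, 8.5]
gripper_width: 9.3
grasp_force: 30.0
```

Scaled: 7.3 mm is 0.146, 7.1 mm is 0.142.

>>> drive_effector(rows=[[[0,0,0.12,-0.092,0,0,0],[0,0,0.118,-0.09,0,0,0],[0,0,0.126,-0.08,0,0,0],[0,0,0.128,-0.076,0,0,0],[0,0,0.136,-0.068,0,0,0],[0,0,0.136,-0.064,0,0,0],[0,0,0.14,-0.054,0,0,0],[0,0,0.142,-0.05,0,0,0],[0,0,0.146,-0.04,0,0,0],[0,0,0.146,-0.036,0,0,0],[0,0,0.1,-0.02,0,0,0],[0,0,0,0,0,0,0]]])

```text
time_s: 14.85
ee_pos: [617.8, 157.5, 225.7]
tool_rot: [-0.002, 1.0, -0.023, 0.001]
contact_force: [-2.1, 4.8, 6.0]
gripper_width: 8.9
grasp_force: 30.0
```

Scaled: 3 mm is 0.06.

>>> drive_effector(rows=[[[0,0,0.06,0,0,0,0],[0,0,0,0,0,0,0],[0,0,0,0,0,0,0],[0,0,0,0,0,0,0]]])

```text
time_s: 15.25
ee_pos: [617.9, 157.4, 225.8]
tool_rot: [-0.004, 1.0, -0.023, 0.001]
contact_force: [-1.3, 12.4, 5.7]
gripper_width: 9.2
grasp_force: 30.0
```

Run:
```python
from h import *
im=read_camera("top");w=read_camera("wrist")
cv2.imwrite("pics/t3.png",np.hstack([cv2.resize(im[100:240,130:330],(560,392)),cv2.resize(w[40:300,260:512],(240,248))[:392].copy() if 0 else cv2.copyMakeBorder(cv2.resize(w[:260,262:512],(240,250)),0,142,0,0,0)]))
```

```text
(no output)
```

View pics/t3.png

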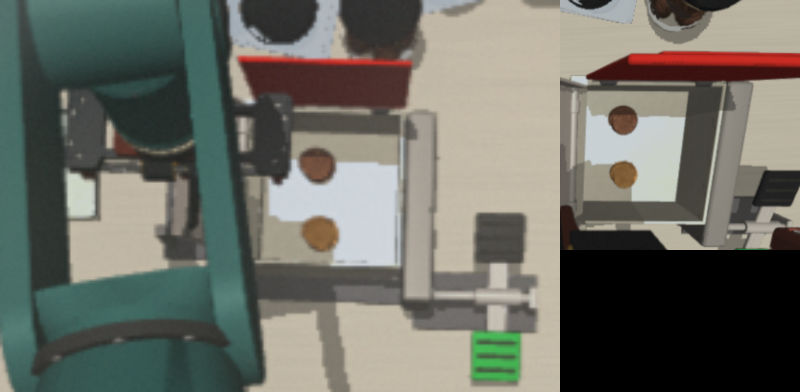

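Both biscuits lie in the bin (top crop (317,165) and (320,233)), and the lid stands open. Lowering along the reverse arc.

>>> drive_effector(rows=[[[0,0,-0.08,0,0,0,0],[0,0,-0.1,0.02,0,0,0],[0,0,-0.146,0.036,0,0,0],[0,0,-0.146,0.04,0,0,0],[0,0,-0.142,0.05,0,0,0],[0,0,-0.14,0.054,0,0,0],[0,0,-0.136,0.064,0,0,0],[0,0,-0.136,0.068,0,0,0],[0,0,-0.128,0.076,0,0,0],[0,0,-0.126,0.08,0,0,0],[0,0,-0.118,0.09,0,0,0],[0,0,-0.12,0.092,0,0,0]]])

```text
time_s: 16.55
ee_pos: [621.6, 229.9, 191.4]
tool_rot: [-0.001, 1.0, -0.023, 0.001]
contact_force: [-0.6, 1.3, 4.7]
gripper_width: 9.2
grasp_force: 30.0
```

>>> drive_effector(rows=[[[0,0,-0.11,0.102,0,0,0],[0,0,-0.11,0.104,0,0,0],[0,0,-0.1,0.112,0,0,0],[0,0,-0.1,0.114,0,0,0],[0,0,-0.088,0.12,0,0,0],[0,0,-0.086,0.124,0,0,0],[0,0,-0.076,0.13,0,0,0],[0,0,-0.074,0.132,0,0,0],[0,0,-0.062,0.136,0,0,0],[0,0,-0.06,0.138,0,0,0],[0,0,-0.048,0.12,0,0,0],[0,0,0,0,0,0,0]]])

```text
time_s: 17.75
ee_pos: [623.9, 276.2, 123.2]
tool_rot: [-0.001, 1.0, -0.023, 0.001]
contact_force: [2.1, 6.3, 2.5]
gripper_width: 9.3
grasp_force: 30.0
```

Scaled: 3 mm is 0.06, 2 mm is 0.04.

>>> drive_effector(rows=[[[0,0,-0.02,0.06,0,0,0],[0,0,0,0.04,0,0,0],[0,0,0,0.04,0,0,0],[0,0,0,0,0,0,0],[0,0,0,0,0,0,0]]])

```text
time_s: 18.25
ee_pos: [624.0, 278.1, 117.2]
tool_rot: [-0.002, 1.0, -0.023, 0.001]
contact_force: [1.5, 10.6, 4.2]
gripper_width: 8.9
grasp_force: 30.0
```

Scaled: -45 mm is -0.9, -40 mm is -0.8.

>>> drive_effector(rows=[[[20,0,0,0,0,0,0],[40,0,0,0,0,0,0],[40,0,0,0,0,0,0],[40,0,0,-0.3,0,0,0],[40,0,0,-0.8,0,0,0],[0,-0.4,0,-0.9,0,0,0],[0,-0.4,0.9,0,0,0,0],[0,-0.4,0.9,0,0,0,0],[0,-0.4,0.9,0,0,0,0],[0,-0.4,0.9,0,0,0,0],[0,-0.4,0.9,0,0,0,0],[0,-0.2,0.9,0,0,0,0]]])

```text
time_s: 19.45
ee_pos: [478.5, 10.3, 217.9]
tool_rot: [0.0, 1.0, -0.023, -0.0]
contact_force: [0.7, -0.6, 0.4]
gripper_width: 0.3
grasp_force: 0.0
```

>>> drive_effector(rows=[[[0,0,0.96,0,0,0,0],[0,0,0.96,0,0,0,0],[0,0,0.96,0,0,0,0],[0,0,0,0,0,0,0]]])

```text
time_s: 19.85
ee_pos: [474.3, -137.9, 218.2]
tool_rot: [0.002, 1.0, -0.026, 0.001]
contact_force: [0.6, -0.1, 0.1]
gripper_width: 0.3
grasp_force: 0.0
```

Run:
```python
from h import *
np.set_printoptions(precision=3,suppress=True)
o=observe();print(o["joints"],w2t(np.array([582,-130,64])-o["ee_pos"],o))
im=read_camera("top");w=read_camera("wrist");p=camera_params("wrist");cv2.imwrite("pics/w5.png",w)
for box in [(0,0,512,200)]:
    c=blob(w,(0,0,0),(180,255,55),box);r=cv2.minAreaRect(c);print(r,onz(p,r[0],64))
c=blob(w,(45,120,60),(75,255,255),(0,0,512,300));r=cv2.minAreaRect(c);print("toe",r,onz(p,r[0],40))
print(proj(p,[582,-130,64]))
```

```text
[-0.421  0.209  1.741 -0.003  1.189  1.203] [106.859 -13.998 154.413]
((236.5, 78.0), (48.0, 47.0), 90.0) [ 580.647 -124.734   64.   ]
toe ((238.5, 181.5), (35.0, 39.0), 90.0) [ 464.708 -118.658   40.   ]
[241.473  76.349]
```

View pics/w5.png

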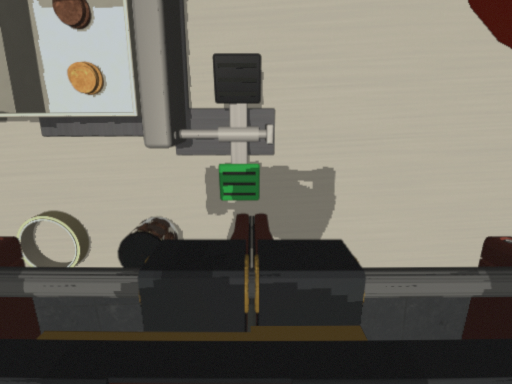

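Heel pad at (238,78), toe pad at (239,182), biscuits in the bin at upper left. Turning the hand so it stays clear of the lid.

Scaled: 0.145 rad / 1.5708 = 0.0923.

>>> drive_effector(rows=[[[0,0,0,0,0,0,0.0923],[0,0,0,0,0,0,0.0923],[0,0,0,0,0,0,0.0923],[0,0,0,0,0,0,0.0923],[0,0,0,0,0,0,0.0923],[0,0,0,0,0,0,0.0923],[0,0,0,0,0,0,0.0923],[0,0,0,0,0,0,0.0923],[0,0,0,0,0,0,0.0923],[0,0,0,0,0,0,0]]])

```text
time_s: 20.95
ee_pos: [473.9, -130.2, 217.3]
tool_rot: [-0.0, 0.781, -0.625, -0.0]
contact_force: [0.6, 0.1, 1.5]
gripper_width: 0.1
grasp_force: 0.0
```

Run:
```python
from h import *
np.set_printoptions(precision=3,suppress=True)
o=observe();print(o["joints"],w2t(np.array([581,-128,64])-o["ee_pos"],o))
```

```text
[-0.409  0.208  1.745  0.     1.189  2.512] [  21.355 -105.002  153.239]
```

Scaled: 40 mm is 0.8, -35 mm is -0.7.

>>> drive_effector(rows=[[[0,0.14,-0.7,0,0,0,0],[0,0.14,-0.7,0,0,0,0],[0,0.14,-0.7,0,0,0,0],[0,0,0,0.8,0,0,0],[0,0,0,0.8,0,0,0],[0,0,0,0.8,0,0,0],[0,0,0,0.3,0,0,0],[0,0,0,0.1,0,0,0],[0,0,0,0,0,0,0],[0,0,0,0,0,0,0]]])

```text
time_s: 21.95
ee_pos: [582.1, -129.4, 78.2]
tool_rot: [-0.0, 0.781, -0.625, 0.001]
contact_force: [-0.4, -0.6, 0.5]
gripper_width: 0.6
grasp_force: 0.0
```

Run:
```python
from h import *
o=observe();print(o["joints"],w2t(np.array([581,-128,64])-o["ee_pos"],o))
```

```text
[-3.34663567e-01  5.12290208e-01  1.66583361e+00  1.44614450e-04
  9.61459711e-01  2.58532076e+00] [-1.66217713  0.80868392 14.22272551]
```

Scaled: 4 mm is 0.08, 2 mm is 0.04.

>>> drive_effector(rows=[[[0,0,0,0.08,0,0,0],[0,0,0,0.04,0,0,0],[0,0,0,0.04,0,0,0],[0,0,0,0.02,0,0,0],[0,0,0,0.02,0,0,0],[0,0,0,0.02,0,0,0],[0,0,0,0.02,0,0,0],[0,0,0,0.02,0,0,0],[0,0,0,0.02,0,0,0],[0,0,0,0.02,0,0,0],[0,0,0,0.02,0,0,0],[0,0,0,0.02,0,0,0]]])

```text
time_s: 23.15
ee_pos: [582.1, -129.8, 60.3]
tool_rot: [-0.0, 0.78, -0.625, 0.001]
contact_force: [1.7, 0.7, 3.4]
gripper_width: 0.3
grasp_force: 2.1
```

>>> drive_effector(rows=[[[0,0,0,0.02,0,0,0],[0,0,0,0.02,0,0,0],[0,0,0,0.02,0,0,0],[0,0,0,0.02,0,0,0],[0,0,0,0.02,0,0,0],[0,0,0,0.02,0,0,0],[0,0,0,0.02,0,0,0],[0,0,0,0.02,0,0,0],[0,0,0,0.02,0,0,0],[0,0,0,0.02,0,0,0],[0,0,0,0.02,0,0,0],[0,0,0,0.02,0,0,0]]])

```text
time_s: 24.35
ee_pos: [581.2, -129.6, 47.9]
tool_rot: [-0.0, 0.78, -0.625, 0.0]
contact_force: [2.3, -0.7, 4.3]
gripper_width: 0.6
grasp_force: 2.1
```

>>> drive_effector(rows=[[[0,0,0,0.02,0,0,0],[0,0,0,0.02,0,0,0],[0,0,0,0.02,0,0,0],[0,0,0,0.02,0,0,0],[0,0,0,0.02,0,0,0],[0,0,0,0.02,0,0,0],[0,0,0,0.02,0,0,0],[0,0,0,0.02,0,0,0],[0,0,0,0,0,0,0]]])

```text
time_s: 25.25
ee_pos: [581.2, -129.6, 41.5]
tool_rot: [-0.0, 0.78, -0.625, 0.0]
contact_force: [0.0, 0.2, 17.8]
gripper_width: 0.5
grasp_force: 8.4
```

Scaled: 1 mm is 0.02.

>>> drive_effector(rows=[[[0,0,0,0.02,0,0,0],[0,0,0,0.02,0,0,0],[0,0,0,0.02,0,0,0],[0,0,0,0,0,0,0],[0,0,0,0,0,0,0]]])

```text
time_s: 25.75
ee_pos: [581.3, -129.7, 41.0]
tool_rot: [-0.0, 0.78, -0.625, 0.001]
contact_force: [-5.7, 2.5, 39.2]
gripper_width: 0.7
grasp_force: 18.9
```

Scaled: -45 mm is -0.9, -30 mm is -0.6.

>>> drive_effector(rows=[[[0,0,0,-0.06,0,0,0],[0,0,0,-0.2,0,0,0],[0,0,0,-0.6,0,0,0],[0,0,0,-0.9,0,0,0],[0,0,0,-0.9,0,0,0],[0,0.6,0.6,0,0,0,0],[0,0.6,0.6,0,0,0,0],[0,0.6,0.6,0,0,0,0],[0,0.6,0.6,0,0,0,0],[0,0,0,0,0,0,0],[0,0,0,0,0,0,0],[0,0,0,0,0,0,0]]])

```text
time_s: 26.95
ee_pos: [489.7, -271.5, 169.3]
tool_rot: [-0.0, 0.78, -0.625, -0.001]
contact_force: [-0.1, -0.5, 0.3]
gripper_width: 0.4
grasp_force: 0.0
```

Run:
```python
from h import *
im=read_camera("top");s=read_camera("scene")
cv2.imwrite("pics/t4.png",np.hstack([cv2.resize(im[100:280,130:350],(440,360)),cv2.resize(s[130:260,200:330],(360,360))]))
```

```text
(no output)
```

View pics/t4.png

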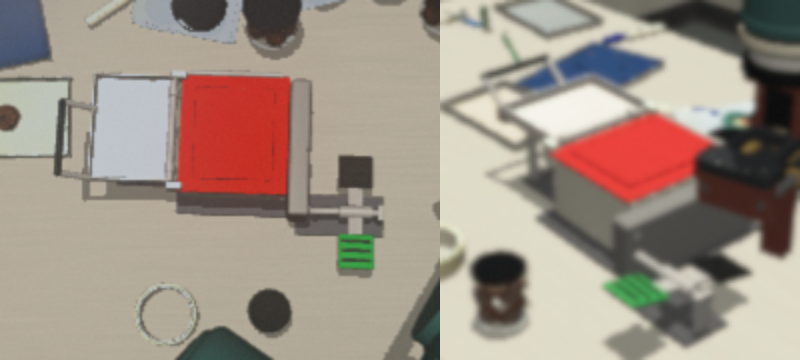

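Both views show the lid flat and shut (crop centre (235,135)), the pan level and empty, and the jar and tape in place. The robot is clear.

```bash
python3 -c "
from cell import bot, read_camera, camera_params, close_job, observe
print(close_job())"
```

```text
the job is handed in; nothing more can be done
None
```

The job is handed in with no verdict returned: I saw both biscuits in the bin before closing, and the last pictures show the lid shut by the heel pad, the pan level and empty, and the robot clear.

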